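# Hold the spare valve over the open pump port

### The job

The bilge pump on the saloon table still lacks one of its two valves. Pick up the loose valve by its fin, carry it over the top of the wooden tool caddy without bumping the caddy, and hold it still just above whichever pump port is still open: centred, level, its two ears in line above the port's two ears, and its underside about a centimetre clear of the port's rim so that I can grease the seat. Never let it touch the pump, leave the fitted valve and everything else on the table where they are, and finish while still holding the valve there.

Things in the scene. Friction and masses are not known exactly. Their poses are not given: they have to be found in the camera images.
- valve: Loose grey valve standing upright on the right (y < 0). From below: round black spigot 34 diameter x 14 high; flange z 14 to 20, a 44 disc with two ears along x (66 over the ears, 26 wide); grip fin 40 long (x), 14 thick (y), z 20 to 48. Origin: centre of the spigot's underside, z up. About 120 g. Half a turn about z makes no difference.
- fitted_valve: An identical valve already seated in one of the pump's two ports (either one): its spigot hangs in the port and its flange lies on the rim, so the origin (spigot underside centre) is 14 below the rim; the fin's top is 34 above the rim. It sits loose with up to 5 of side play.
- pump: Lower pump half, ivory, fixed on the left (y > 0). Two port cups, 52 outside, 44 inside diameter, 55 high, 90 apart along its y; each has two ears along the pump's x, flush with the rim (67 over the ears). Beyond them (+x) a round bowl 116 wide, 40 high. Origin: on the table midway between the ports, z up. The open port is 20 deep with a thin black seal on its floor.
- port_a (a point): Centre of the rim of the port on the pump's +y side, 55 above the table; axes as the pump's. It is either open or holds the fitted valve.
- port_b (a point): Centre of the rim of the port on the pump's -y side, 55 above the table; axes as the pump's. It is either open or holds the fitted valve.
- caddy: Plywood tool caddy, fixed, standing between the loose valve and the pump, long side roughly along x: 340 long (its x), 110 wide (its y), walls 70 high, tool handles inside up to 100; end boards 165 high, and a round carrying bar 18 thick runs lengthwise over its middle, top at 159. Origin: centre of its underside.
- pump_top: Bystander: upper half of the pump, ivory, 110 diameter with a black diaphragm and an upright steel lever 120 high. Origin: centre of underside.
- tub: Bystander: yellow grease tub with white lid, 84 diameter, 85 high. Origin: centre of underside.
- screwdriver: Bystander: screwdriver lying on the table on the far right. Origin: on its underside.
- spring: Bystander: steel coil spring 60 long, 25 diameter, lying in front of the pump (robot's side). Origin: centre of underside.
- o_ring: Bystander: black rubber ring 40 diameter, 4 thick, flat on the table about 90 from the loose valve, on the valve's +x side. Origin: centre of underside.
- bolt: Bystander: brass bolt 56 long, 10 thick, lying about 90 from the loose valve, on the valve's -x side. Origin: centre of underside.
- knife: Bystander: closed pocket knife, red, 90 x 24 x 16, lying on the right. Origin: centre of underside.
Not all that is in view belongs to the job. What is shaped like the valve but orange or yellow is not meant. What is shaped like the fitted_valve but pink is not meant.

How it is judged:
On the way, in this order (a step that is already met when the one before it is completed fails the run):
1. the loose valve is lifted off the table in the fingers (height (world z) of valve above 0.03 m and contact force between the fingers and valve above 0.5 N), for 0.1 s.
2. the valve passes over the caddy (z of valve in the frame of caddy above 0.1 m and x of valve in the frame of caddy between -0.17 and 0.17 m and y of valve in the frame of caddy between -0.06 and 0.06 m), for 0.03 s.
At the end, for the whole second after the job is handed in: The loose valve is held in the fingers over the port without a fitted valve: axis within 6 mm of the port's, underside 3 to 20 mm above the rim, ears within 0.15 rad of the port's, tilt under 0.10 rad, still, touching neither pump nor fitted valve, which stays in its port (((horizontal distance between fitted_valve and port_b below 0.015 m and horizontal distance between valve and port_a below 0.006 m and z of valve in the frame of port_a between 0.003 and 0.02 m) or (horizontal distance between fitted_valve and port_a below 0.015 m and horizontal distance between valve and port_b below 0.006 m and z of valve in the frame of port_b between 0.003 and 0.02 m)) and angle between the x axis of valve and the x axis of pump, either way round below 0.15 rad and angle between valve's own z axis and vertical below 0.1 rad and contact force between the fingers and valve above 0.5 N and contact force between valve and pump below 0.1 N and contact force between valve and fitted_valve below 0.1 N and linear speed of valve below 0.02 m/s and angular speed of valve below 0.2 rad/s); the arm keeps its last pose, push and grip.
It fails at once if the valve touches the pump (over 0.5 N) (contact force between valve and pump above 0.5 N).
It fails at once if the caddy is bumped (over 2 N) (contact force between any of valve, the fingers, the arm and caddy above 2 N).
It fails at once if the fitted valve is moved by more than 8 mm (distance of fitted_valve from where it was at the start of the episode above 0.008 m).
It fails at once if another thing on the table is moved by more than 20 mm (distance of any of pump_top, tub, screwdriver, spring, o_ring, bolt, knife from where it was at the start of the episode above 0.02 m).
It also fails if it takes over 42 s, if anything falls off the work surface, if the arm or the gripper's body presses on something with over 40 N, if the wrist force passes 120 N, or if a joint passes its speed limit or range.

### The arm

A 6-joint arm with a two-finger parallel gripper is mounted at the origin on the work surface. World frame = base frame: x ahead of the robot, y to its left, z up, the work surface at z = 0. Lengths are in m, angles in rad, forces in N, time in s.
With the tool pointing down it reaches from about 0.25 to 0.8 m from the base axis. Payload 3.9 kg.
Tool frame: the origin (TCP) lies on the front face of the gripper's body, between the roots of the fingers; the fingertips stand 73 mm ahead of it and the grasp point (between the pads) lies 54 mm ahead of it; z points along the fingers, y is the line along which they close (so a half turn about z gives the same grasp; the last joint's range is limited). The gripper opens to 85 mm and grips with 20 to 120 N. Pads are 22 mm wide; open, the fingers measure 114 mm over their backs; the gripper's body (76 mm by 85 mm) begins 54 mm behind the grasp point. The pads swing forward as they close: fully open they stand 13 mm farther back than shut.
Start: joints at [-1.13, 0.26, -0.138, 1.173, 0, 1.571], TCP at [0.224, -0.475, 0.304] pointing down, gripper open.
Joint ranges: [-2.78, 2.78], [-0.83, 1.72], [-1.28, 1.37], [-1.9, 2.12], [-1.57, 1.48], [-3.14, 3.14]. Speed limits (rad/s): [2.57, 2.57, 3.14, 3.14, 3.14, 3.14].

### API

Orientations are given as a unit quaternion [w, x, y, z].
In Python, from plant import bot gives the robot as it stands.
- The arm moves only by the tool move_arm, never from a script. Its argument "rows" is text: rows parted by semicolons, each of 7 numbers parted by spaces: the opening, from 0 (shut) to 1 (fully open), then the shift along the world's x, y, z in units of 60 mm (1.0 is 60 mm), then the turn, a rotation vector about the world's x, y, z in units of 5 degrees (1.0 is 5 degrees). In form: gripper x y z rx ry rz; .... A call has 1 to 8 rows; each row shifts and turns the commanded pose from where the row before left it; what a row does not reach is not made up. A row lasts 1/8 s, in which the tool goes at most 62.5 mm and 10.7 degrees, less where a joint would pass 70% of its speed; a pose out of reach is approached as far as the arm can. A call is refused whole if a number of a shift passes 1 or a number of a turn 1, either way. A call with a gripper value outside its range is refused whole. The fingers move at their own pace and stop on an object; "grip_force" is the grip in N (left out, the last holds). Time passes only in rows, so rows that do not move let the fingers close. It gives the time, the measured TCP pose, the force, the opening and the grip force at its end, in the units of the state.
- bot.get_obs(): the state, without advancing time (a new reading comes with each control period).
- bot.read_camera(name): name is "side" or "top"; returns the picture (480x640x3 uint8, red, green, blue); there is no depth.
- bot.camera_params(name): a dict with "camera_matrix" (3x3 intrinsics, pixels), "position" and "rotation" of the camera in the world. Camera axes: x right, y up, looking along -z (the intrinsics and any distortion apply to the point x, -y, -z); pixel columns grow to the right and rows downward; lengths in m; the calibration is good to about 2 mm. A picture is of the moment at which its call begins. camera_params takes no time and is no camera call.
- bot.finish_job(): hands the job in; it is judged then, once.
The state is a dict: "t": time; "joint_positions": joint angles; "dq": joint speeds; "joint_torque": joint torques, N m; "tool_pos": TCP position; "tcp_rot": TCP orientation; "contact_force": force on the tool from outside, world axes, zero at the start; "ft_torque": the same for the moment, N m; "width": finger opening in m; "finger_force": force on a finger pad.
Only numpy, scipy, OpenCV 4.12 (cv2) and the standard library are available. Lean on these libraries where they do the work, as an engineer would, in place of code of your own. Each camera call takes 0.05 s, during which the arm holds its last target. There are 200 camera calls.

## Working session

There is one attempt and no reset: what is moved stays moved. The work goes in short steps, Python scripts to look and compute and a tool call to move; the robot and the scene stay as the last step left them, time stands still between calls to the robot, and variables do not carry over. Pictures are saved under pics/ and viewed, at most 10 in all, crops included, and the job is handed in when it is done.

Besides the shell and the picture viewer there is one more tool, called after ">>>" as name(argument=value, ...) on one line, values as JSON. move_arm: Moves the arm, as the interface text tells. Its arguments: {"type":"object","properties":{"rows":{"type":"string"},"grip_force":{"type":"number"}},"required":["rows"]}

```bash
mkdir -p pics; ls; python3 - <<'E'
from plant import bot
import cv2
for n in("side","top"):
    im=bot.read_camera(n); cv2.imwrite(f"pics/{n}0.png",im[:,:,::-1])
    p=bot.camera_params(n); print(n,p)
print(bot.get_obs())
E
```

```text
pics
side {'camera_matrix': array([[560.09589967,   0.        , 327.16608535],
       [  0.        , 560.09589967, 240.08052043],
       [  0.        ,   0.        ,   1.        ]]), 'position': array([0.10426249, 0.5542629 , 1.03177154]), 'rotation': array([-0.29839562, -0.10789346,  0.33559811,  0.88695714])}
top {'camera_matrix': array([[470.50426276,   0.        , 315.10939023],
       [  0.        , 470.50426276, 232.53548974],
       [  0.        ,   0.        ,   1.        ]]), 'position': array([ 0.51939141, -0.1228982 ,  1.06090477]), 'rotation': array([ 0.70685896,  0.02302379, -0.02302896, -0.70660454])}
{'t': 0.1, 'joint_positions': array([-1.13001170e+00,  2.60644792e-01, -1.39241417e-01,  1.17271120e+00,
        5.58799764e-06,  1.57078624e+00]), 'dq': array([ 0.00052345, -0.00041158,  0.00191776,  0.00188213, -0.00046083,
       -0.0002443 ]), 'joint_torque': array([ 6.67778804e-04, -4.06507874e+01,  2.54527009e+01,  1.01173160e-02,
        5.45615683e-05,  1.24771242e-05]), 'tool_pos': array([ 0.22378451, -0.47437837,  0.30313364]), 'tcp_rot': array([-8.79369653e-04,  9.75810262e-01,  2.18617294e-01, -1.94138498e-04]), 'contact_force': array([ 0.01640343, -0.23496372,  0.16110616]), 'ft_torque': array([ 0.04888945, -0.01845793,  0.02051924]), 'finger_force': 0.0, 'width': 0.08580503538915643}
```

View pics/top0.png

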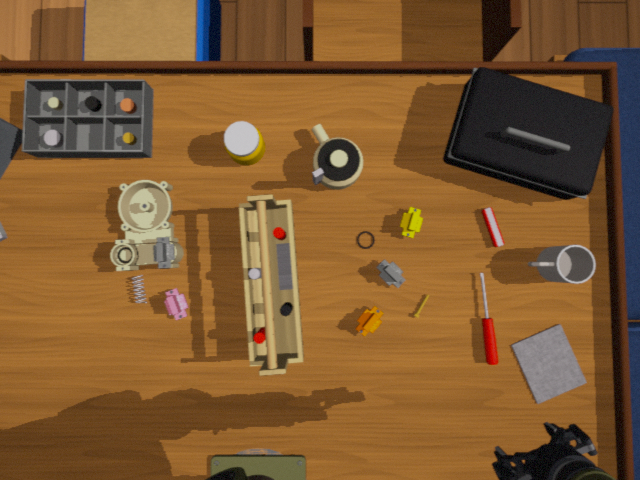

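View pics/side0.png

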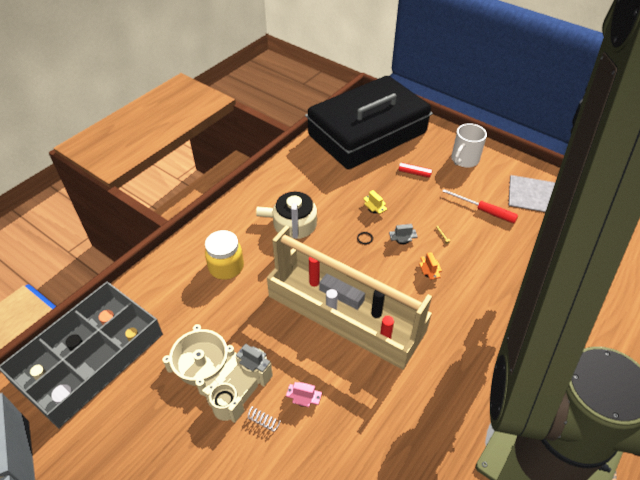

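Both views show the whole scene. In the top picture, these could be taken for the valve:
- grey at (390,273)
- yellow at (412,222)
- orange at (369,320)
- pink at (176,304)
- grey fitted at (166,253)

I choose the grey loose one at (390,273). The open port is the left (+y) one at (124,255), which is port_a. Next I check this in close crops.

```bash
python3 - <<'E'
import cv2,numpy as np
t=cv2.imread("pics/top0.png");s=cv2.imread("pics/side0.png")
f=lambda im,x,y,w,h,k:cv2.resize(im[y:y+h,x:x+w],None,fx=k,fy=k,interpolation=cv2.INTER_CUBIC)
a=np.hstack([f(t,360,243,60,60,5),f(s,375,205,60,60,5)])
b=np.hstack([f(t,100,170,100,100,3),f(s,170,320,110,100,3)])[:,:600]
cv2.imwrite("pics/crop0.png",np.vstack([a,b])[:600])
E
```

```text
(no output)
```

View pics/crop0.png

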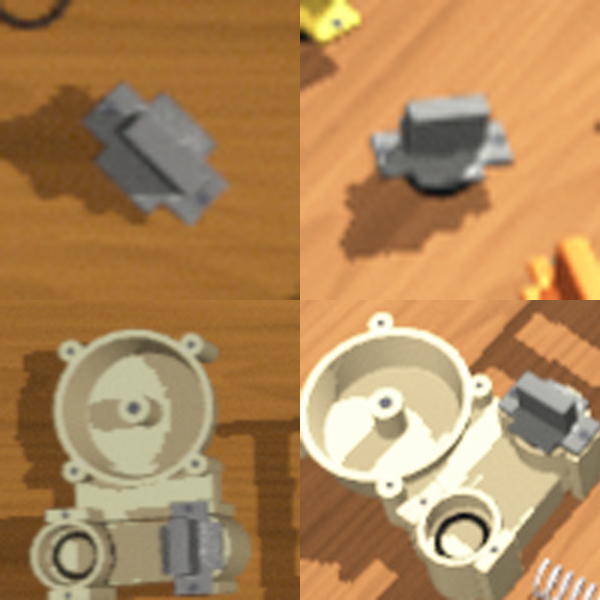

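The crop confirms it: the loose grey valve is upright on its black spigot with its fin diagonal (ears at about (381,264) and (401,284)). Port_a, on the left, is open, with its seal visible, and port_b holds the grey fitted valve. Now I zoom in to pick precise points.

```bash
python3 - <<'E'
import cv2,numpy as np
t=cv2.imread("pics/top0.png");s=cv2.imread("pics/side0.png")
def f(im,x,y,w,h,k):
    o=cv2.resize(im[y:y+h,x:x+w],None,fx=k,fy=k,interpolation=cv2.INTER_CUBIC)
    for i in range(0,w,5): cv2.line(o,(i*k,0),(i*k,6 if i%10 else 14),(0,0,255),1)
    for i in range(0,h,5): cv2.line(o,(0,i*k),(6 if i%10 else 14,i*k),(0,0,255),1)
    return o
a=np.hstack([f(t,370,258,40,30,10),f(s,385,218,40,30,10)])
b=np.hstack([f(t,105,235,40,40,8)[:300] if 0 else f(t,105,235,50,37,8),f(s,200,378,50,37,8)])
cv2.imwrite("pics/crop1.png",np.vstack([a,b]))
E
```

```text
(no output)
```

View pics/crop1.png

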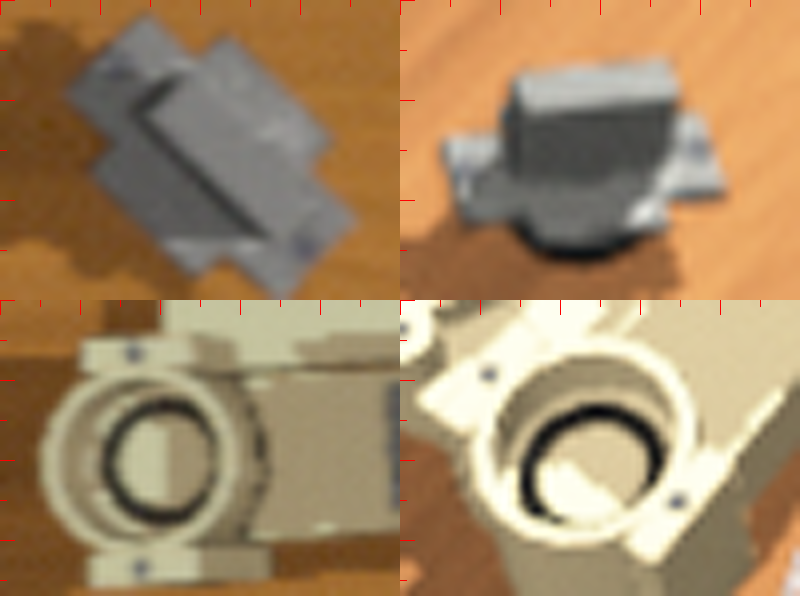

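Picks from this picture (10x and 8x zoom):
- **Valve ear holes:** top (382.2,264.6) and (400.6,282.2); side (391.6,234.5) and (414.7,233).
- **Port_a ear holes:** top (121.6,241.6) and (122.6,268.5); side (211,387.3) and (234.8,403.1).
- **Port_a rim centre:** top (122.1,255.1); side (222.9,395.6).

```bash
cat > h.py <<'E'
from plant import bot
import numpy as np
from scipy.spatial.transform import Rotation as R
P={n:bot.camera_params(n) for n in("top","side")}
def ray(n,px):
    p=P[n];u=np.linalg.solve(p['camera_matrix'],[px[0],px[1],1])
    q=p['rotation'];r=R.from_quat([q[1],q[2],q[3],q[0]])
    return p['position'],r.apply([u[0],-u[1],-u[2]])
def plane(n,px,z):
    o,d=ray(n,px);return o+d*(z-o[2])/d[2]
def tri(a,b):
    A=0;B=0
    for n,p in(("top",a),("side",b)):
        o,d=ray(n,p);d=d/np.linalg.norm(d);M=np.eye(3)-np.outer(d,d);A=A+M;B=B+M@o
    return np.linalg.solve(A,B)
E
python3 - <<'E'
from h import *
np.set_printoptions(precision=4,suppress=True)
def do(a,b,z):
    a=np.array(a)-.45;b=np.array(b)-.45
    print(plane("top",a,z),plane("side",b,z),tri(a,b));return tri(a,b),plane("top",a,z)
for A,B in(((((382.2,264.6),(391.6,234.5),.02)),((400.6,282.2),(414.7,233),.02)),(((121.6,241.6),(211,387.25),.055),((122.6,268.5),(234.75,403.1),.055))):
    p=do(*A);q=do(*B)
    for i in(0,1):
        d=p[i]-q[i];print("mid",(p[i]+q[i])/2,"len",np.linalg.norm(d),"yaw",np.arctan2(d[1],d[0]))
do((122.1,255.1),(222.9,395.6),.055)
print("bar",plane("top",(262,200),.155),plane("top",(270,368),.155))
print("pink",plane("top",(176,304),.03),"spring",plane("top",(138,290),.02),"pumptop",plane("top",(337,160),.1))
print("yellow",plane("top",(412,222),.03),"orange",plane("top",(369,320),.03))
o=bot.get_obs();q=o['tcp_rot'];r=R.from_quat([q[1],q[2],q[3],q[0]]).as_matrix();print(o['tool_pos'],r)
E
```

```text
[ 0.5174 -0.27    0.02  ] [ 0.5199 -0.2707  0.02  ] [ 0.5182 -0.2692  0.0225]
[ 0.4788 -0.3102  0.02  ] [ 0.4778 -0.3091  0.02  ] [ 0.4786 -0.3106  0.0182]
mid [ 0.4984 -0.2899  0.0203] len 0.05743137714490127 yaw 0.8075684241685589
mid [ 0.4981 -0.2901  0.02  ] len 0.05575019697332544 yaw 0.8046864832608017
[0.5664 0.2922 0.055 ] [0.5665 0.2913 0.055 ] [0.5662 0.2916 0.056 ]
[0.509  0.2885 0.055 ] [0.5091 0.2875 0.055 ] [0.5088 0.2879 0.0562]
mid [0.5375 0.2897 0.0561] len 0.05747991448219013 yaw 0.06563200194088803
mid [0.5377 0.2903 0.055 ] len 0.05752036633734914 yaw 0.06424612245418897
[0.5375 0.2903 0.055 ] [0.5369 0.2899 0.055 ] [0.5372 0.2901 0.055 ]
bar [ 0.6416 -0.0199  0.155 ] [ 0.3214 -0.0376  0.155 ]
pink [0.4308 0.1795 0.03  ] spring [0.4605 0.2666 0.02  ] pumptop [ 0.7324 -0.1681  0.1   ]
yellow [ 0.6099 -0.3359  0.03  ] orange [ 0.3965 -0.2399  0.03  ]
[ 0.2238 -0.4744  0.3031] [[ 0.9044  0.4267 -0.0008]
 [ 0.4267 -0.9044  0.0016]
 [ 0.     -0.0018 -1.    ]]
```

>>> move_arm(rows="0.7 0.65 0.44 -0.1 0 0 0.6;0.7 0.65 0.44 -0.1 0 0 0.6;0.7 0.65 0.44 -0.1 0 0 0.6;0.7 0.65 0.44 -0.1 0 0 0.6;0.7 0.65 0.44 -0.1 0 0 0.6;0.7 0.65 0.44 -0.1 0 0 0.6;0.7 0.65 0.44 -0.1 0 0 0.6;0.7 0 0 0 0 0 0")

```text
t: 1.1
tool_pos: [0.4989, -0.288, 0.2606]
tcp_rot: [-0.001, 0.919, 0.395, -0.0]
contact_force: [-0.1, -0.4, -0.3]
width: 0.0595
finger_force: 0.0
```

```bash
cat >> h.py <<'E'
def st(xy=None,z=None,yaw=None):
    o=bot.get_obs();q=o['tcp_rot'];r=R.from_quat([q[1],q[2],q[3],q[0]]);m=r.as_matrix()
    y=np.arctan2(m[1,0],m[0,0]);print("t",o['t'],"pos",o['tool_pos'].round(4),"yaw",y.round(4),"tiltz",m[:,2].round(4),"q",o['joint_positions'].round(3),"w",o['width'].round(4),"ff",o['finger_force'],"F",o['contact_force'].round(2))
    if xy is not None:
        print("shift units",((np.r_[xy,z]-o['tool_pos'])/.06).round(3),"turn units",(np.cross(m[:,2],[0,0,-1])/np.deg2rad(5)).round(3),(np.rad2deg(yaw-y)/5).round(3))
E
python3 -c "
from h import *
st([.498,-.290],.098,.806)"
```

```text
Traceback (most recent call last):
  File "h.py", line 18, in st
    y=np.arctan2(m[1,0],m[0,0]);print("t",o['t'],"pos",o['tool_pos'].round(4),"yaw",y.round(4),"tiltz",m[:,2].round(4),"q",o['joint_positions'].round(3),"w",o['width'].round(4),"ff",o['finger_force'],"F",o['contact_force'].round(2))
                                                                                                                                                             ^^^^^^^^^^^^^^^^
AttributeError: 'float' object has no attribute 'round'
```

```bash
sed -i "s/o\['width'\].round(4)/round(o['width'],4)/" h.py; python3 -c "
from h import *
st([.498,-.290],.098,.806)"
```

```text
t 1.1 pos [ 0.4989 -0.288   0.2606] yaw 0.8118 tiltz [-9.0e-04  1.1e-03 -1.0e+00] q [-5.240e-01  3.680e-01 -9.400e-02  1.109e+00  1.000e-03  1.806e+00] w 0.0595 ff 0.0 F [-0.06 -0.43 -0.26]
shift units [-0.015 -0.033 -2.711] turn units [-0.013 -0.01  -0.   ] -0.066
```

>>> move_arm(rows="0.7 -0.015 -0.03 -0.6 0 0 -0.06;0.7 0 0 -0.6 0 0 0;0.7 0 0 -0.6 0 0 0;0.7 0 0 -0.5 0 0 0;0.7 0 0 -0.2 0 0 0;0.7 0 0 -0.2 0 0 0;0.7 0 0 0 0 0 0")

```text
t: 1.98
tool_pos: [0.4958, -0.292, 0.0998]
tcp_rot: [-0.0, 0.921, 0.39, -0.0]
contact_force: [-0.5, 0.3, -0.8]
width: 0.0598
finger_force: 0.0
```

```bash
python3 -c "
from h import *
import cv2
st([.498,-.290],.098,.806)
a=bot.read_camera('top')[203:333,310:460,::-1];b=bot.read_camera('side')[170:300,330:480,::-1]
f=lambda i:cv2.resize(i,None,fx=2.6,fy=2.6,interpolation=cv2.INTER_CUBIC)
cv2.imwrite('pics/g1.png',cv2.hconcat([f(a),f(b)]))"
```

```text
t 1.975 pos [ 0.4958 -0.292   0.0998] yaw 0.8016 tiltz [-5.e-04  1.e-04 -1.e+00] q [-0.532  0.502 -0.338  0.731 -0.     1.808] w 0.0598 ff 0.0 F [-0.53  0.35 -0.79]
shift units [ 0.036  0.033 -0.03 ] turn units [-0.002 -0.006 -0.   ] 0.05
```

View pics/g1.png

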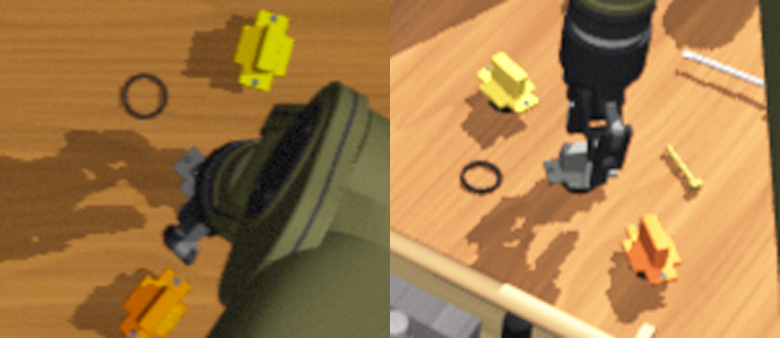

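The side view shows the fingers straddling the fin (side picture about (390+178, 160)), clear of the bolt, ring and orange valve. I correct slightly and close.

>>> move_arm(rows="0.7 0.03 0.03 -0.02 0 0 0.05;0 0 0 0 0 0 0;0 0 0 0 0 0 0;0 0 0 0 0 0 0;0 0 0 0 0 0 0;0 0 0 0 0 0 0", grip_force=45)

```text
t: 2.82
tool_pos: [0.498, -0.29, 0.0989]
tcp_rot: [0.0, 0.92, 0.392, 0.0]
contact_force: [-0.5, -0.4, 2.2]
width: 0.0132
finger_force: 45.0
```

```bash
python3 -c "
from h import *
st([.498,-.290],.33,.806)"
```

```text
t 2.825 pos [ 0.498  -0.29    0.0989] yaw 0.8065 tiltz [ 4.e-04 -0.e+00 -1.e+00] q [-0.527  0.504 -0.337  0.729  0.     1.808] w 0.0132 ff 45.024375915527344 F [-0.48 -0.43  2.17]
shift units [-1.000e-03  1.000e-03  3.851e+00] turn units [0.001 0.005 0.   ] -0.005
```

Gripped at 13 mm, close to the fin's 14 mm thickness. I lift and start turning the positive way, because the half-turn-equivalent yaw keeps joint 6 in range.

>>> move_arm(rows="0 0 0 0.3 0 0 0;0 0 0 0.5 0 0 0;0 0 0 0.6 0 0 0;0 0 0 0.7 0 0 1;0 0 0 0.7 0 0 1;0 0 0 0.7 0 0 1;0 0 0 0.4 0 0 1;0 0 0 0 0 0 1")

```text
t: 3.82
tool_pos: [0.4986, -0.2905, 0.3349]
tcp_rot: [0.002, 0.812, 0.583, 0.001]
contact_force: [-0.4, 0.7, -1.7]
width: 0.013
finger_force: 44.6
```

```bash
python3 -c "
from h import *
st([.5375,.290],.33,.065+np.pi)"
```

```text
t 3.825 pos [ 0.4986 -0.2905  0.3349] yaw 1.2456 tiltz [ 0.0035 -0.0022 -1.    ] q [-0.527  0.338  0.055  1.283 -0.     1.369] w 0.013 ff 44.629066586494446 F [-0.4   0.72 -1.68]
shift units [ 0.648  9.675 -0.082] turn units [0.025 0.04  0.   ] 22.471
```

>>> move_arm(rows="0 0.04 0.6 0 0 0 1;0 0.04 0.6 0 0 0 1;0 0.04 0.6 0 0 0 1;0 0.04 0.6 0 0 0 1;0 0.04 0.6 0 0 0 1;0 0.04 0.6 0 0 0 1;0 0.04 0.6 0 0 0 1;0 0.04 0.6 0 0 0 1")

```text
t: 4.82
tool_pos: [0.5167, -0.0009, 0.3322]
tcp_rot: [-0.0, 0.564, 0.826, -0.0]
contact_force: [0.8, -0.0, -1.3]
width: 0.0133
finger_force: 44.6
```

>>> move_arm(rows="0 0.04 0.6 0 0 0 1;0 0.04 0.6 0 0 0 1;0 0.04 0.6 0 0 0 1;0 0.04 0.6 0 0 0 1;0 0.04 0.6 0 0 0 1;0 0.04 0.6 0 0 0 1;0 0.04 0.6 0 0 0 1;0 0.04 0.4 0 0 0 1")

```text
t: 5.82
tool_pos: [0.536, 0.2754, 0.3318]
tcp_rot: [-0.001, 0.247, 0.969, -0.0]
contact_force: [-0.2, 0.7, -0.7]
width: 0.0131
finger_force: 44.6
```

>>> move_arm(rows="0 0 0 0 0 0 1;0 0 0 0 0 0 1;0 0 0 0 0 0 1;0 0 0 0 0 0 1;0 0 0 0 0 0 1;0 0 0 0 0 0 1;0 0 0 0 0 0 0.4;0 0 0 0 0 0 0")

```text
t: 6.82
tool_pos: [0.5362, 0.2739, 0.3323]
tcp_rot: [-0.0, -0.028, 1.0, -0.0]
contact_force: [0.1, 0.1, -1.1]
width: 0.0129
finger_force: 44.6
```

```bash
python3 -c "
from h import *
import cv2
st([.5375,.290],.2,.065-np.pi)
a=bot.read_camera('top')[170:300,60:210,::-1];b=bot.read_camera('side')[260:440,150:310,::-1]
f=lambda i:cv2.resize(i,(400,340),interpolation=cv2.INTER_CUBIC)
cv2.imwrite('pics/g2.png',cv2.hconcat([f(a),f(b)]))"
```

```text
t 6.825 pos [0.5362 0.2739 0.3323] yaw -3.0865 tiltz [-6.e-04 -4.e-04 -1.e+00] q [ 0.472  0.387  0.122  1.307 -0.     0.417] w 0.0129 ff 44.61555361747742 F [ 0.11  0.09 -1.07]
shift units [ 0.022  0.269 -2.205] turn units [ 0.005 -0.007  0.   ] 0.114
```

View pics/g2.png

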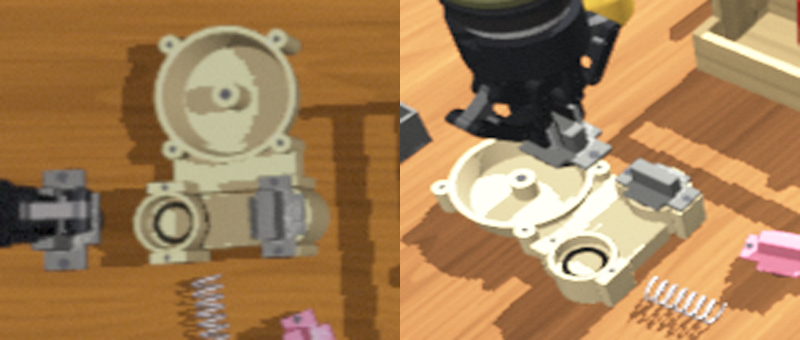

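The valve hangs level in the fingers beside the pump. In the top view its ear holes are at about (84.4,237.7) and (85.5,271), and the fitted valve and open port are untouched. I check how the valve sits relative to the TCP.

```bash
python3 - <<'E'
from h import *
np.set_printoptions(precision=4,suppress=True)
a=plane("top",(60+65/2.667,170+177/2.615),.2534);b=plane("top",(60+68/2.667,170+264/2.615),.2534)
d=a-b;print((a+b)/2,np.linalg.norm(d),np.arctan2(d[1],d[0]))
E
```

```text
[0.5346 0.2718 0.2534] 0.05711980752307907 0.06594969543513582
```

>>> move_arm(rows="0 0.02 0.13 0 0 0 0.05;0 0 0.14 -0.3 0 0 0.06;0 0 0 -0.5 0 0 0;0 0 0 -0.5 0 0 0;0 0 0 -0.3 0 0 0;0 0 0 -0.3 0 0 0;0 0 0 -0.2 0 0 0;0 0 0 0 0 0 0")

```text
t: 7.92
tool_pos: [0.537, 0.2902, 0.2058]
tcp_rot: [-0.001, -0.033, 0.999, -0.0]
contact_force: [-0.1, -0.3, -1.1]
width: 0.0132
finger_force: 44.6
```

```bash
python3 -c "
from h import *
import cv2
st([.5375,.290],.164,.065-np.pi)
def f(i,x,y):
    o=cv2.resize(i[y:y+60,x:x+60,::-1],(400,400),interpolation=cv2.INTER_CUBIC)
    return o
cv2.imwrite('pics/g3.png',cv2.hconcat([f(bot.read_camera('top'),85,225),f(bot.read_camera('side'),190,350)]))"
```

```text
t 7.925 pos [0.537  0.2902 0.2058] yaw -3.0759 tiltz [-1.7e-03 -8.0e-04 -1.0e+00] q [ 0.495  0.459 -0.097  1.017  0.     0.43 ] w 0.0132 ff 44.61708605289459 F [-0.11 -0.32 -1.06]
shift units [ 0.008 -0.003 -0.697] turn units [ 0.01 -0.02  0.  ] -0.008
```

View pics/g3.png

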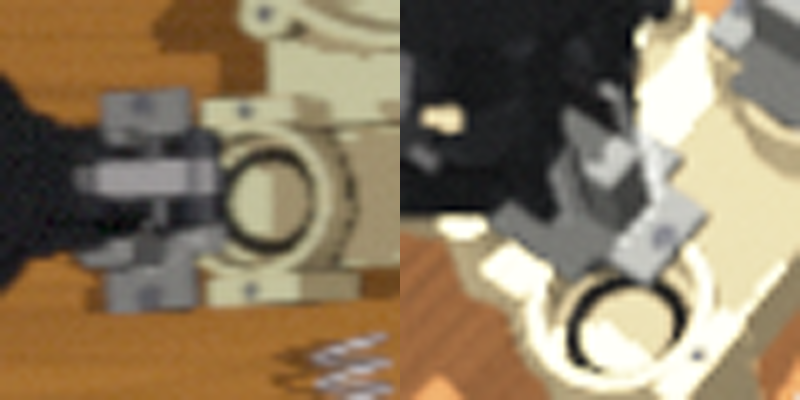

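The valve is over the port, aligned. Its ear holes are at top (106.3,240.6) and (107.2,269.1), and the near one is at side (229.5,385.4). I triangulate to check.

```bash
python3 - <<'E'
from h import *
np.set_printoptions(precision=4,suppress=True)
k=np.array([-.43,-.43]);a=k+(106.3,240.6);b=k+(107.2,269.1);c=k+(229.45,385.4)
print("near hole tri",tri(b,c),plane("side",c,.1269))
for z in(.1269,.1249,.1289):
    p=plane("top",a,z);q=plane("top",b,z);d=p-q;print(z,(p+q)/2,np.linalg.norm(d),np.arctan2(d[1],d[0]),q)
E
```

```text
near hole tri [0.5086 0.289  0.1282] [0.5093 0.2886 0.1269]
0.1269 [0.5367 0.2912 0.1269] 0.05657626311273263 0.06077866353169798 [0.5085 0.2895 0.1269]
0.1249 [0.5368 0.2921 0.1249] 0.056697410809356995 0.06077866353169831 [0.5085 0.2904 0.1249]
0.1289 [0.5367 0.2903 0.1289] 0.056455115416108266 0.06077866353169863 [0.5085 0.2886 0.1289]
```

Within a millimetre of centred. I descend the last 42 mm gently.

>>> move_arm(rows="0 0.01 0 -0.2 0 0 0;0 0 0 -0.2 0 0 0;0 0 0 -0.15 0 0 0;0 0 0 -0.1 0 0 0;0 0 0 -0.04 0 0 0;0 0 0 0 0 0 0;0 0 0 0 0 0 0;0 0 0 0 0 0 0")

```text
t: 9.02
tool_pos: [0.5383, 0.2903, 0.1657]
tcp_rot: [0.0, -0.033, 0.999, 0.0]
contact_force: [-0.6, -0.9, -1.3]
width: 0.0132
finger_force: 44.6
```

```bash
python3 -c "
from h import *
import cv2
st([.5375,.290],.164,.065-np.pi)
def f(i,x,y):
    return cv2.resize(i[y:y+60,x:x+60,::-1],(400,400),interpolation=cv2.INTER_CUBIC)
cv2.imwrite('pics/g4.png',cv2.hconcat([f(bot.read_camera('top'),85,225),f(bot.read_camera('side'),190,355)]))"
```

```text
t 9.025 pos [0.5383 0.2903 0.1657] yaw -3.076 tiltz [ 6.e-04  3.e-04 -1.e+00] q [ 0.495  0.49  -0.157  0.923 -0.     0.429] w 0.0132 ff 44.616758823394775 F [-0.56 -0.9  -1.28]
shift units [-0.013 -0.005 -0.028] turn units [-0.004  0.007  0.   ] -0.006
```

View pics/g4.png

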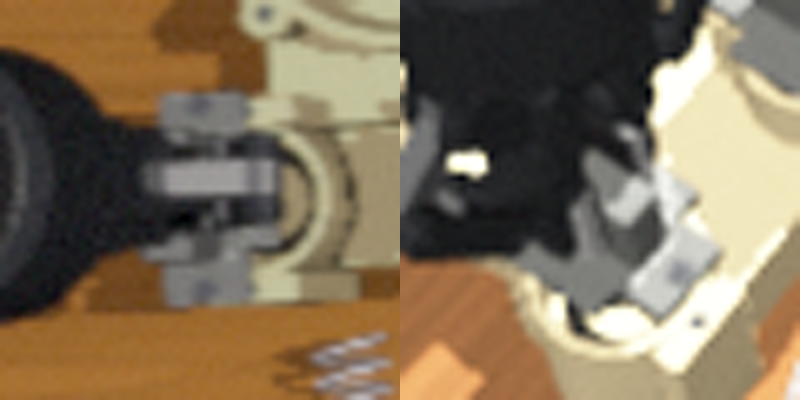

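The valve hovers over the port. Its ear holes are at top (115.5,240.6) and (116.2,268.5), and at side (232.2,395.7). One final check.

```bash
python3 - <<'E'
from h import *
np.set_printoptions(precision=4,suppress=True)
k=-.43;a=np.array([115.45,240.6])+k;b=np.array([116.2,268.5])+k;c=np.array([232.15,395.65])+k
print(tri(b,c))
p=plane("top",a,.087);q=plane("top",b,.087);d=p-q;print((p+q)/2,np.linalg.norm(d),np.arctan2(d[1],d[0]))
E
```

```text
[0.5093 0.2886 0.087 ]
[0.5381 0.2901 0.087 ] 0.057736277679186446 0.05484027316609879
```

```bash
python3 -c "
from plant import bot
print(bot.finish_job())"
```

```text
the job is handed in; nothing more can be done
None
```

I've handed the job in with the loose valve still in the fingers over the open port (port_a, the +y one): by the last check it is within about 1 mm of centre, level, its ears in line to about 0.01 rad and its underside about 12 mm above the rim; no verdict came back.

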